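Ratchet the slack mould clamp tight

TASK

The wooden sweet mould in the clamp with the orange knob is still loose. Work the orange ratchet handle back and forth between its stop posts until the steel jaw is closed up against the mould, then let go of it. Leave the clamp with the green knob alone.

Things in the scene. Friction and masses are not known exactly. Their poses are not given: they have to be found in the camera images.
- orange_axis (a point): Centre of the hex bolt head on the orange clamp, 74 mm above the table; the handle turns about the upright line through it. Frame fixed to the clamp's bed (290 x 160 x 12 mm plate fixed on the table): x from the bolt along the bed to the wooden mould (120 mm wide, 64 mm high, at 147 to 204 mm along x), z up, y to the left. Its green twin may stand on either side.
- orange_knob (a point): Middle (95 mm above the table) of the orange upright round knob on the handle's end: 22 mm diameter, free from 58 to 120 mm above the table; below it a boss of 32 mm diameter and an 18 mm wide flat bar to the bolt. It moves on a level circle of 140 mm radius about orange_axis; in that frame its direction is at angle pi + 0.6 - orange_ratchet rad from x, counter-clockwise from above.
- orange_ratchet (a joint): Handle angle, rad: 0 at the right stop post, 1.2 at the left one (dark posts 70 mm from the bolt, 68 mm high); starts at 0 to 0.6. Growing (clockwise from above, knob going from -y to +y) drives the bolt: about 9 N at the knob, after up to 0.2 rad of free play at each stroke. Falling takes about 1 N and leaves the bolt as it is. It stays where it is left.
- orange_jaw (a joint): How far (m) the orange clamp's sliding jaw, a steel plate 120 x 14 mm, 63 mm high with an orange stripe on top, has moved along x to the mould: 0.0027 to 0.0081 at the start, 0.027 closed against the mould, a hard stop (the handle then drives no further). It moves 9 mm per rad of driving stroke, does not slip back and cannot be pushed by hand.
- green_knob (a point): The same point on the like clamp with the green knob, whose jaw is already closed. Its handle swings easily and must stay where it is.

How it is judged (in metres and radians):
At the end, for the whole second after the job is handed in: The jaw of the orange clamp is within 4 mm of its closed position (joint above 0.023 m) and the green knob is within 30 mm of where it was (value of joint orange_jaw above 0.023 m and distance of green_knob from where it was at the start of the episode below 0.03 m); the robot touches nothing.
It fails at once if the green clamp's handle is moved by more than 30 mm (distance of green_knob from where it was at the start of the episode above 0.03 m).
It also fails if it takes over 58 s, if anything falls off the work surface, if the arm or the gripper's body presses on something with over 40 N, if the wrist force passes 120 N, or if a joint passes its speed limit or range.

ROBOT

A 6-joint arm with a two-finger parallel gripper is mounted at the origin on the work surface. World frame = base frame: x ahead of the robot, y to its left, z up, the work surface at z = 0. Lengths are in mm, angles in rad, forces in N, time in s.
With the tool pointing down it reaches from about 325 to 875 mm from the base axis. Payload 4.4 kg.
Tool frame: the origin (TCP) lies on the centre line of the jaws, within the pads' length; the fingertips stand ahead of it and the grasp point (between the pads) lies 6 mm ahead of it (ctrl.tcp_to_tips is the z of the fingertips in the tool frame, in mm); z points along the fingers, y is the line along which they close (so a half turn about z gives the same grasp; the last joint's range is limited). The gripper opens to 85 mm and grips with 20 to 120 N. Pads are 22 mm wide; open, the fingers measure 114 mm over their backs; the gripper's body (76 mm by 85 mm) begins 54 mm behind the grasp point. The pads swing forward as they close: fully open they stand 13 mm farther back than shut.
Start: joints at [1.139, 0.207, 1.542, -0, 1.393, -0.15], TCP at [159.356, 552.479, 256.282] pointing down, gripper open.
Joint ranges: [-2.73, 2.73], [-0.86, 2.22], [0.23, 2.46], [-1.11, 4.25], [0.08, 2.63], [-2.82, 2.82]. Speed limits (rad/s): [2.79, 2.79, 3.14, 3.14, 3.14, 3.14].

INTERFACE

Orientations are given as a 3x3 rotation matrix whose columns are the frame's x, y, z axes.
In Python, from plant import ctrl, sensors, optics gives the robot as it stands. Calls block until the motion is done:
- ctrl.move_ptp(position, orientation): joint-space move of the TCP to a pose.
- ctrl.move_l(position, rot=None, vel=150, threshold=None): straight line of the TCP; rot=None keeps the orientation; vel is the mean speed in mm/s. With threshold (N) it stops when the force on the tool has changed by that much, and returns True; else False.
- ctrl.set_joints(angles): joint-space move.
- ctrl.gripper_to(opening, force=None): finger opening in mm; force is the grip in N (None keeps the last); returns when the fingers have stopped.
- ctrl.hold(seconds).
- ctrl.solve_ik(position, orientation): joint angles nearest the present ones, or None.
- sensors.read_state(): the state.
- optics.grab_frame(name): name is "side" or "top"; returns (picture, depth): 420x560x3 uint8, red, green, blue; 420x560 float32, mm along the optical axis (not along the pixel's ray), 0 where there is no reading.
- optics.camera_params(name): a dict with "mtx" (3x3 intrinsics, pixels), "R" (3x3) and "t" (3): a world point X has camera coordinates R X + t. Camera axes: x right, y down, z forward; pixel columns grow to the right and rows downward; lengths in mm; the calibration is good to about 2 mm. A picture is of the moment at which its call begins. camera_params takes no time and is no camera call.
A pose or a line that the arm cannot do raises ctrl.MotionError and nothing moves.
- ctrl.finish_job(): hands the job in; it is judged then, once.
The state is a dict: "t": time; "q": joint angles; "qvel": joint speeds; "tau": joint torques, N m; "eef_pos": TCP position; "eef_rot": TCP orientation; "force": force on the tool from outside, world axes, zero at the start; "wrist_torque": the same for the moment, N m; "grip_width": finger opening in mm; "grasp_force": force on a finger pad.
Only numpy, scipy, OpenCV 4.12 (cv2) and the standard library are available. Lean on these libraries where they do the work, as an engineer would, in place of code of your own. Each camera call takes 0.05 s, during which the arm holds its last target. There are 200 camera calls.

## Working session

There is one attempt and no reset: what is moved stays moved. The work goes in short steps, each a Python script; the robot and the scene stay as the last script left them, time stands still between calls to the robot, and variables do not carry over. Pictures are saved under pics/ and viewed, at most 10 in all, crops included, and the job is handed in when it is done.

```bash
mkdir -p pics; cat > h.py <<'E'
import numpy as np, cv2
from plant import ctrl, sensors, optics
def pts(name):
    im,d=optics.grab_frame(name); p=optics.camera_params(name)
    K,R,t=[np.array(p[k],float) for k in("mtx","R","t")]
    v,u=np.mgrid[:d.shape[0],:d.shape[1]]
    c=np.stack([(u-K[0,2])/K[0,0]*d,(v-K[1,2])/K[1,1]*d,d],-1)
    return im,d,(c-t.ravel())@R
E
python3 - <<'E'
from h import *
print(ctrl.tcp_to_tips, sensors.read_state()["t"])
for n in("top","side"):
    im,d,P=pts(n); cv2.imwrite(f"pics/{n}0.png",im[...,::-1])
    hsv=cv2.cvtColor(im,cv2.COLOR_RGB2HSV)
    for nm,lo,hi in(("or",(5,150,100),(20,255,255)),("gr",(40,100,50),(85,255,255))):
        m=cv2.inRange(hsv,lo,hi)
        k,l,s,c=cv2.connectedComponentsWithStats(m)
        for i in range(1,k):
            if s[i,4]>25:
                q=P[(l==i)&(d>0)]; print(n,nm,s[i],c[i].round(),np.median(q,0).round(1),q.min(0).round(),q.max(0).round())
E
```

```text
25.0 0.0
top or [340 137  49  11  86] [364. 142.] [ 741.7 -245.5   69.2] [ 729. -299.   64.] [ 753. -192.   74.]
top or [381 244  10  10  76] [385. 248.] [ 494.9 -277.3  119.4] [ 485. -288.  113.] [ 504. -269.  124.]
top gr [144 110  47  10  83] [167. 115.] [796.1 199.6  69.9] [785. 148.  66.] [806. 253.  75.]
top gr [ 97 213  10   9  73] [101. 217.] [547.2 309.  120.8] [539. 299. 116.] [557. 320. 127.]
side or [240 148  30  22  91] [253. 159.] [ 742.2 -235.5   68. ] [ 730. -299.   63.] [ 752. -191.   73.]
side or [365 151  11  29 252] [370. 165.] [ 492.7 -269.7   95.2] [ 485. -283.   58.] [ 503. -264.  123.]
side gr [ 72 262  56  42 208] [ 97. 284.] [796.9 211.8  68. ] [784. 149.  63.] [806. 255.  72.]
side gr [193 357  18  43 562] [202. 377.] [543.3 317.4 105.2] [537. 302.  60.] [555. 322. 122.]
```

View pics/top0.png

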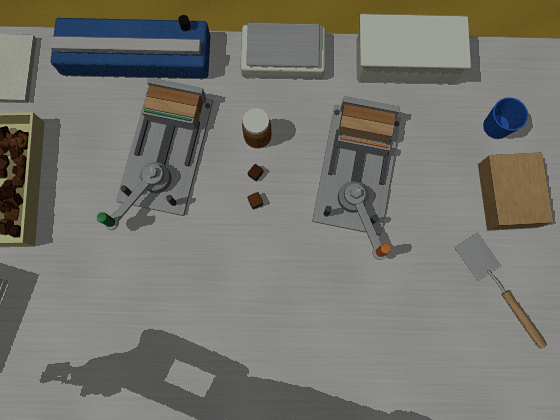

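View pics/side0.png

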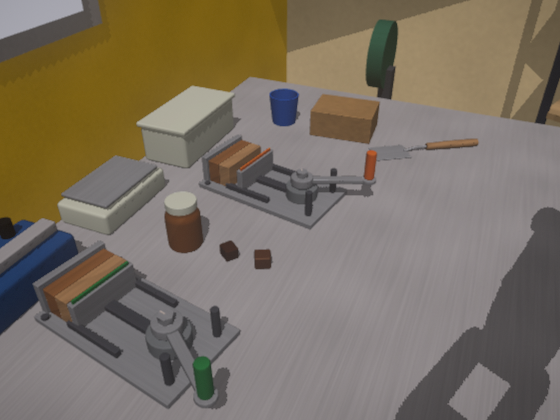

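The top view shows the orange knob at (385,248), its bolt at about (355,193) and its jaw stripe at (364,142). The green clamp is on the far left, with its knob at (101,217). Next I locate the orange axis and the bed's direction.

```bash
python3 - <<'E'
from h import *
S={}
for n,px in(("top",(355,193)),("side",(303,176))):
    im,d,P=pts(n); p=P[px[1],px[0]]; print(n,px,p.round(1))
    r=np.linalg.norm(P[...,:2]-[598,-222],axis=-1)
    for lo,hi in((60,68),(68,72),(72,76),(76,80),(80,90)):
        q=P[(d>0)&(r<35)&(P[...,2]>lo)&(P[...,2]<hi)]
        if len(q): print(n,lo,len(q),q.mean(0).round(1),((q.min(0)+q.max(0))/2).round(1),np.ptp(q,axis=0).round())
    hsv=cv2.cvtColor(im,cv2.COLOR_RGB2HSV); m=cv2.inRange(hsv,(5,150,100),(20,255,255))>0
    k=P[m&(P[...,0]<600)&(P[...,2]>(116 if n=="top" else 60))]; print("knob",cv2.minEnclosingCircle(k[:,:2].astype(np.float32)),k.mean(0))
    s=P[m&(P[...,0]>700)&(P[...,2]>60)]; u,_,vt=np.linalg.svd(s[:,:2]-s[:,:2].mean(0),full_matrices=False); print("stripe",s.mean(0),vt[0])
    # bed plate top
    b=P[(d>0)&(np.abs(P[...,2]-12)<4)&(np.linalg.norm(P[...,:2]-[670,-235],axis=-1)<190)]
    print("bed",len(b),cv2.minAreaRect(b[:,:2].astype(np.float32)))
E
```

```text
top (355, 193) [ 621.6 -223.4   72.9]
top 60 146 [ 611.4 -224.4   62.5] [ 600.6 -225.9   63.4] [60. 46.  7.]
top 68 20 [ 621.4 -223.2   70.3] [ 622.1 -224.9   70. ] [18. 20.  4.]
top 72 46 [ 623.8 -224.9   73.8] [ 622.4 -224.4   74. ] [20. 20.  4.]
top 76 15 [ 622.1 -224.6   77. ] [ 622.4 -224.1   77.5] [18. 20.  3.]
knob ((419.6981201171875, -173.54833984375), 137.2112579345703) [ 492.30388357 -274.68327868  134.57648115]
stripe [ 799.53766401 -104.2883378    66.50784752] [-0.16689219 -0.98597515]
bed 3926 ((697.5841064453125, -237.77291870117188), (160.2705078125, 290.7976379394531), 79.79293060302734)
side (303, 176) [ 618.4 -217.2   66.7]
side 60 114 [ 614.  -218.1   62.8] [ 607.2 -222.6   63.9] [48. 48.  8.]
side 68 23 [ 620.7 -216.8   70.1] [ 621.4 -217.1   70. ] [18. 14.  4.]
side 72 49 [ 623.8 -223.7   74.2] [ 622.8 -223.    74.1] [20. 25.  4.]
side 76 4 [ 622.9 -222.5   76.6] [ 621.7 -221.7   76.8] [13. 18.  1.]
knob ((397.406494140625, 177.43984985351562), 470.62396240234375) [ 491.44958312 -263.40858019   98.46100709]
stripe [792.29199261 -76.37210577  69.61270978] [0.16544712 0.98621866]
bed 2514 ((698.1907958984375, -234.21775817871094), (161.50442504882812, 291.7720031738281), 80.50916290283203)
```

```bash
python3 -c "
import cv2
a=cv2.imread('pics/top0.png')[85:265,300:420]
b=cv2.imread('pics/side0.png')[130:230,190:390]
a=cv2.resize(a,None,fx=3,fy=3,interpolation=2);b=cv2.resize(b,(430,215),interpolation=2)
import numpy as np
c=np.zeros((540,800,3),np.uint8);c[:540,:360]=a;c[:215,365:795]=b;cv2.imwrite('pics/crop.png',c)"
```

```text
(no output)
```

View pics/crop.png

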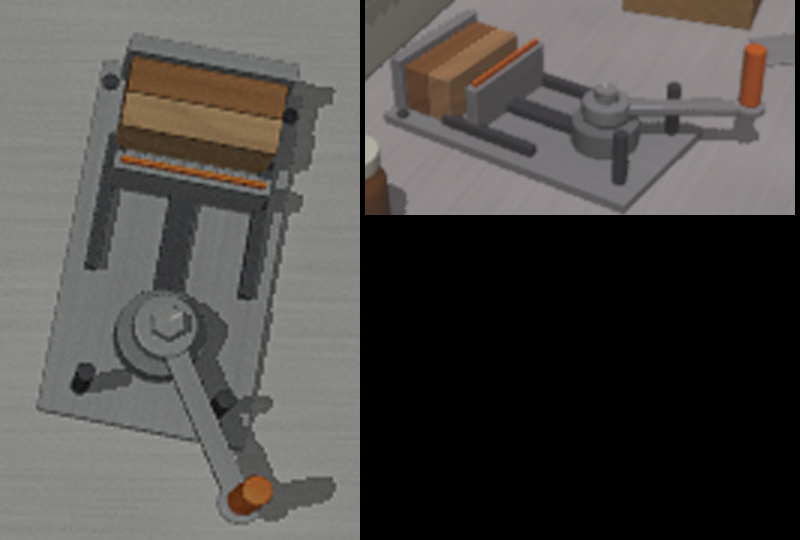

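The crop shows the orange handle just off the right stop post, with the jaw well short of the mould. Fitted values are axis ≈ (622.4, -223.8), bed yaw ≈ -0.168 rad and handle angle ≈ 0.03 rad.

```bash
cat >> h.py <<'E'
AX=np.array([622.4,-223.8]); YAW=-0.168; ZT=100; SG=1
def pose(th,z=ZT,sg=None):
    sg=SG if sg is None else sg
    a=YAW+np.pi+0.6-th; rad=np.array([np.cos(a),np.sin(a),0]); y=sg*np.array([-rad[1],rad[0],0]); zz=np.array([0,0,-1.])
    return np.r_[AX+140*rad[:2],z],np.c_[np.cross(y,zz),y,zz]
def sweep(a,b,thr=35,vel=120,n=9):
    for th in np.linspace(a,b,n+1)[1:]:
        p,R=pose(th)
        hit=ctrl.move_l(p,R,vel=vel,threshold=thr)
        if hit: return th
    return None
E
python3 - <<'E'
from h import *
for sg in(1,-1):
    for th in(-.02,.6,1.22):
        for z in(100,220):
            q=ctrl.solve_ik(*pose(th,z,sg)); print(sg,th,z,None if q is None else np.round(q,2))
E
```

```text
1 -0.02 100 [-0.67  0.38  1.68 -0.    1.09  0.45]
1 -0.02 220 [-0.67  0.23  1.59 -0.    1.32  0.45]
1 0.6 100 [-0.56  0.29  1.8  -0.    1.06  1.18]
1 0.6 220 [-0.56  0.13  1.71 -0.    1.3   1.18]
1 1.22 100 [-0.39  0.31  1.76 -0.    1.06  1.96]
1 1.22 220 [-0.39  0.16  1.67 -0.    1.31  1.96]
-1 -0.02 100 [-0.67  0.38  1.68 -0.    1.09 -2.7 ]
-1 -0.02 220 [-0.67  0.23  1.59 -0.    1.32 -2.7 ]
-1 0.6 100 [-0.56  0.29  1.8  -0.    1.06 -1.96]
-1 0.6 220 [-0.56  0.13  1.71 -0.    1.3  -1.96]
-1 1.22 100 [-0.39  0.31  1.76 -0.    1.06 -1.18]
-1 1.22 220 [-0.39  0.16  1.67 -0.    1.31 -1.18]
```

Option +1 works for the whole arc. I'll go down around the knob and do the first drive stroke.

```bash
python3 - <<'E'
from h import *
ctrl.move_ptp(*pose(0.034,230)); ctrl.gripper_to(46)
print("down hit",ctrl.move_l(pose(.034)[0],vel=120,threshold=8))
ctrl.gripper_to(30)
s=sensors.read_state(); print(s["t"],s["grip_width"],s["force"],s["eef_pos"])
for th in np.linspace(.034,1.22,10)[1:]:
    h=ctrl.move_l(*pose(th),vel=120,threshold=35); s=sensors.read_state()
    print(round(th,2),h,round(s["t"],2),np.round(s["force"],1),s["eef_pos"][:2].round(1))
    if h: break
for n in("top","side"):
    im,d=optics.grab_frame(n); cv2.imwrite(f"pics/{n}1.png",im[...,::-1])
a=cv2.imread('pics/top1.png')[80:290,290:430];b=cv2.imread('pics/side1.png')[100:260,190:430]
c=np.zeros((420,790,3),np.uint8);c[:,:280]=cv2.resize(a,(280,420));c[:320,290:770]=cv2.resize(b,(480,320));cv2.imwrite('pics/c1.png',c)
E
```

```text
down hit False
5.3417 29.879216526999986 [ 0.30563768 -0.279918   -0.34932594] [ 493.60813584 -278.24978887  100.54200497]
0.17 False 5.64 [ 1.  -3.2  1. ] [ 488.2 -261.7]
0.3 False 5.94 [ 1.8 -5.2  2.3] [ 484.7 -244. ]
0.43 False 6.24 [ 0.7 -5.   1.8] [ 483.4 -225.4]
0.56 False 6.54 [ 1.3 -4.3  2.1] [ 484.5 -206.9]
0.69 False 6.84 [ 1.2 -5.8  2.9] [ 488.  -188.8]
0.82 False 7.14 [ 0.5 -4.6  1.9] [ 493.7 -171.3]
0.96 False 7.44 [ 0.9 -4.6  1.4] [ 501.5 -154.7]
1.09 False 7.74 [-1.  -5.5  2.6] [ 511.3 -139.2]
1.22 False 8.04 [-1.  -3.7  1.4] [ 523.  -125.1]
```

View pics/c1.png

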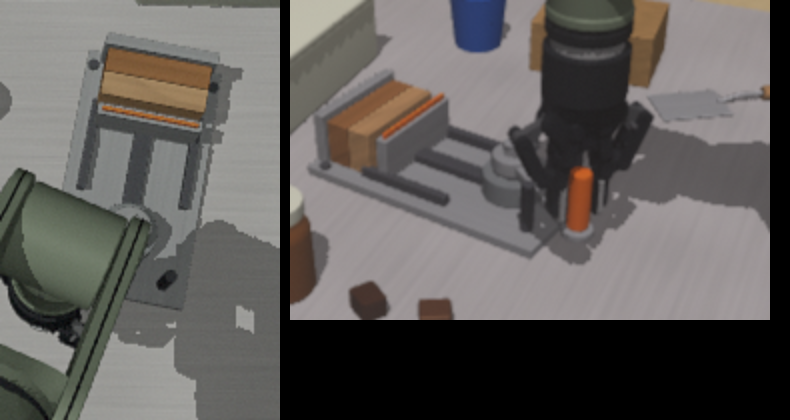

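The knob followed (side view, crop (580,200)) and the jaw stripe moved towards the mould. I'll repeat strokes until the jaw hits its hard stop, tracking the stripe as I go.

```bash
cat >> h.py <<'E'
def jaw():
    o=[]
    for n in("top","side"):
        im,d,P=pts(n); m=cv2.inRange(cv2.cvtColor(im,cv2.COLOR_RGB2HSV),(5,150,100),(20,255,255))>0
        s=P[m&(d>0)&(np.linalg.norm(P[...,:2]-[750,-245],axis=-1)<75)&(P[...,2]>58)&(P[...,2]<78)]
        o.append(round(float(np.median((s[:,:2]-AX)@[np.cos(YAW),np.sin(YAW)])),1) if len(s) else None)
    return o
E
python3 - <<'E'
from h import *
print(jaw())
for i in range(3):
    r=sweep(1.22,-.02,thr=20); s=sensors.read_state(); print("back",r,s["t"],s["force"].round(1))
    th0=-.02 if r is None else r
    r=sweep(th0,1.22,thr=30); s=sensors.read_state(); print("drive",r,s["t"],s["force"].round(1),s["eef_pos"].round(0),jaw())
    if r is not None: break
E
```

```text
[130.9, 130.2]
back None 11.0167 [-0.9 -0.6 -0.3]
drive None 13.7917 [-0.9 -4.9  2.5] [ 523. -126.  100.] [139.9, 139.6]
back None 16.6667 [-0.5 -0.8 -0.5]
drive 0.3933333333333333 17.4917 [  1.4 -16.   -7.6] [ 487. -247.  101.] [140.5, 139.8]
```

The stripe is at 140 mm (plate face at 147 mm, which is the mould face) and the drive stalled early, so the jaw is closed. Now I release, retreat and check.

```bash
python3 - <<'E'
from h import *
ctrl.move_l(*pose(.28),vel=60); ctrl.gripper_to(46)
p=sensors.read_state()["eef_pos"]; ctrl.move_l([p[0],p[1],230],vel=150)
ctrl.move_ptp([420,0,300],pose(.28)[1]); s=sensors.read_state(); print(s["t"],s["force"].round(1),jaw())
im,d,P=pts("side"); cv2.imwrite("pics/end.png",im[...,::-1])
m=cv2.inRange(cv2.cvtColor(im,cv2.COLOR_RGB2HSV),(40,100,50),(85,255,255))>0
print(np.median(P[m&(d>0)&(P[...,0]<600)&(P[...,1]>200)&(P[...,1]<400)],0))
E
```

```text
20.1833 [ 0.2 -0.7  0.2] [140.4, 139.7]
[543.41299374 317.38610857 105.27574815]
```

View pics/end.png

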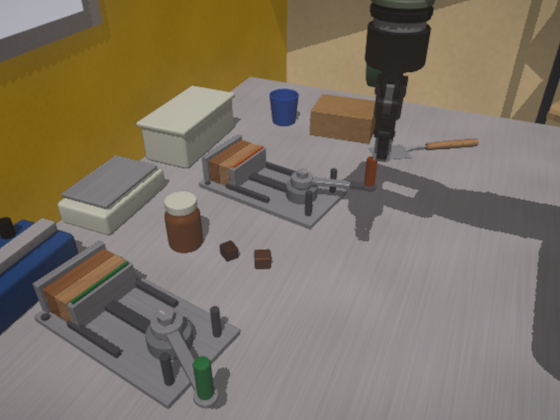

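The orange jaw (250,158) sits against the mould, the green knob (203,378) hasn't moved, and the gripper is clear.

```bash
python3 -c "
from plant import ctrl
print(ctrl.finish_job())"
```

```text
the job is handed in; nothing more can be done
None
```

The orange clamp's jaw is closed against the mould and the handle is released, the green clamp did not move, and the job was handed in at about 20 s of the 58 s limit.

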